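Load the glue-up jig, undo its gate and hold the gate wide

TASK

Set the round letter dot upright in the jig's square pocket with its face up and stand the brass weight upright on top of it. Then squeeze the catch nearest the gate's hinge, tab and bar together, and after it the catch at the gate's free end in the same way; take the gate by its round upright post, swing it past its detent until it stands about square to its closed position, and finish while still holding it wide there by the post, so that a colleague can slide the stack out. Leave the tape roll, the spring clamp and the screwdriver where they lie.

Things in the scene. Friction and masses are not known exactly. Their poses are not given: they have to be found in the camera images.
- jig: Glue-up jig fixed on the table: plywood base 264 x 124 x 15 mm. Origin on the table under the middle of the pocket; base spans x -132..132, y -52..72 mm. Its x runs along the gate from the free end to the hinge end, its y points out through the gate, z up; pocket walls are aluminium, their tops 35 mm above the table
- pocket_floor (a point): Centre of the pocket's floor, 15 mm above the table. Pocket 60 (x) by 59 (y) mm inside, walls 20 mm high above this floor on three sides (8 thick), the closed gate (40 high above this floor) on the +y side; above 36 mm over the table fingers closing along the jig's x have 60 mm free either side of the centre; axes are the jig's
- dot_center (a point): Loose letter dot: upright cylinder, 47 mm diameter, 49 high, cream side and flat green face on top, about 37 g; the point is its centre, 24.5 mm above its underside, z up through the face. Grip its upper half so that the fingers stay above the pocket walls
- weight_center (a point): Loose brass hold-down weight, 0.34 to 0.62 kg: 42 mm diameter at its body (straight sides in the lower half), narrower neck and head above, 56 high; the point is its axis half-way up, 28 mm above its underside; z is up
- hinge_catch (a joint): Pinch catch nearest the gate's hinge (jig x = +74): lever with a round cross bar on top (12 mm diameter, 22 long along the gate, axis 102 above the table) and a hook over the gate; pivot 52 below the bar. Rad: 0 = locked; squeezing the bar toward the fixed tab on its -y side raises it to 0.42 at most; squeeze to 0.30 or more (hook clears at 0.25). Takes 3 N; stays where it is left
- hinge_catch_grip (a point): Put the middle between the fingers here to squeeze the hinge-end catch, closing along the jig's y; 101 mm above the table. The fixed tab's outer face is 10 to -y; the bar's outer face 31 to +y unsqueezed; squeezed fully it is 10 to +y. Come down opened 70 or more; keep fingertips 80 or more above the table (hook arm rises to 79). Axes are the jig's
- hinge_catch_tab: Fixed upright tab of the hinge-end catch, 22 x 6 x 68 mm, gives 1.5 mm at most; origin at the centre of its lower end, 40 mm above the table; a squeeze presses on its face to the jig's -y side
- free_catch (a joint): Pinch catch at the gate's free end (jig x = -74): lever with a round cross bar on top (12 mm diameter, 22 long along the gate, axis 102 above the table) and a hook over the gate; pivot 52 below the bar. Rad: 0 = locked; squeezing the bar toward the fixed tab on its -y side raises it to 0.42 at most; squeeze to 0.30 or more (hook clears at 0.25). Takes 3 N; stays where it is left
- free_catch_grip (a point): Put the middle between the fingers here to squeeze the free-end catch, closing along the jig's y; 101 mm above the table. The fixed tab's outer face is 10 to -y; the bar's outer face 31 to +y unsqueezed; squeezed fully it is 10 to +y. Come down opened 70 or more; keep fingertips 80 or more above the table (hook arm rises to 79). Axes are the jig's
- free_catch_tab: Fixed upright tab of the free-end catch, same as the other
- gate (a joint): Gate: aluminium bar 192 mm long, 10 thick, 20 to 55 above the table, on an upright hinge. Rad: 0 = closed, grows as it swings outward (clockwise from above), stop at 1.75. A spring draws it shut (0.7 N at the post closed, 2 N wide); a ball detent needs about 6 N at the post from 0.63 to 0.9. Wide open is about 1.5; let go, it falls back to about 1.15, not wide enough
- gate_hinge_axis (a point): On the gate's upright hinge axis, fixed to the jig, axes the jig's
- post_grip (a point): On the axis of the gate's pull post (upright round steel sleeve, free to turn, 14 mm diameter, on an arm outside the gate), 98 mm above the table, 19 below its top: where to pinch it. It moves on a circle of radius 115 about the hinge axis (closed: 107 to the jig's -x and 41 to +y of that axis). Axes turn with the gate
- pull_post: The same pull post; origin on its axis at its lower end, 39 mm above the table
- tape_roll: Bystander: roll of masking tape, 104 diameter x 25 mm, origin under its centre
- spring_clamp: Bystander: black spring clamp lying on its side, 51 x 108 x 22 mm, origin under its centre
- screwdriver: Bystander: screwdriver, 205 mm long along its y, 29 thick, origin under its centre
Mind the look-alikes: they are no part of the job. Leave any blue, pink or red look-alike of the part that bears weight_center alone.

How it is judged (in metres and radians):
On the way, in this order (a step that is already met when the one before it is completed fails the run):
1. the dot stands upright on the pocket's floor (horizontal distance between dot_center and pocket_floor below 0.01 m and z of dot_center in the frame of pocket_floor below 0.0285 m and angle between dot_center's own z axis and vertical below 0.1 rad), for 0.2 s.
2. the weight stands upright on the dot (all of step 1 and horizontal distance between weight_center and dot_center below 0.012 m and z of weight_center in the frame of pocket_floor between 0.072 and 0.081 m and angle between weight_center's own z axis and vertical below 0.1 rad), for 0.2 s.
3. the hinge-end catch is squeezed open between the fingers, the free-end catch still shut (value of joint hinge_catch above 0.27 rad and contact force between the fingers and hinge_catch_tab above 1 N and value of joint free_catch below 0.1 rad), for 0.1 s.
4. then the free-end catch is squeezed open between the fingers (value of joint free_catch above 0.27 rad and contact force between the fingers and free_catch_tab above 1 N), for 0.1 s.
5. the gate is past its detent (value of joint gate above 1.05 rad), for 0.1 s.
At the end, for the whole second after the job is handed in: The fingers hold the gate still by its post (at least 1 N of contact) at 1.3 rad (75 degrees) or wider; the dot stands upright on the pocket's floor within 10 mm of the pocket's centre, with the weight upright on it within 12 mm of its axis (all of step 2 and value of joint gate above 1.3 rad and velocity of joint gate between -0.1 and 0.1 rad/s and contact force between the fingers and pull_post above 1 N); the arm keeps its last pose, push and grip.
It fails at once if the free-end catch is opened before the hinge-end catch (value of joint free_catch above 0.2 rad and value of joint hinge_catch below 0.2 rad).
It fails at once if the tape roll, spring clamp or screwdriver is moved more than 3 cm (distance of any of tape_roll, spring_clamp, screwdriver from where it was at the start of the episode above 0.03 m).
It also fails if it takes over 72 s, if anything falls off the work surface, if the arm or the gripper's body presses on something with over 40 N, if the wrist force passes 120 N, or if a joint passes its speed limit or range.

ROBOT

A 6-joint arm with a two-finger parallel gripper is mounted at the origin on a cart in front of the work surface, level with it; the furniture and walls round the work are solid. World frame = base frame: x ahead of the robot, y to its left, z up, the work surface at z = 0. Lengths are in m, angles in degrees, forces in N, time in s.
With the tool pointing down it reaches from about 0.375 to 0.9 m from the base axis. Payload 3.1 kg.
Tool frame: the origin (TCP) lies at the very end of the fingers, on their centre line; the grasp point (between the pads) lies 19 mm behind it; z points along the fingers, y is the direction in which the jaws open and shut (so a half turn about z gives the same grasp; the last joint's range is limited). The gripper opens to 87 mm and grips with 3 to 60 N. Pads are 19 mm wide; open, the fingers measure 117 mm over their backs; the gripper's body (75 mm by 190 mm) begins 51 mm behind the grasp point.
Start: joints at [-87.519, 30.224, 82.088, -0, 67.689, -10.227], TCP at [0.138, -0.61, 0.223] pointing down, gripper open.
Joint ranges: [-176.69, 176.69], [-43.24, 126.21], [12.49, 139.97], [-82, 262], [0, 151.66], [-163.58, 163.58]. Speed limits (degrees/s): [159.86, 159.86, 180, 180, 180, 180].

INTERFACE

Orientations are given as a 3x3 rotation matrix whose columns are the frame's x, y, z axes.
In Python, from rig import readout, capture, camera_model, bot, spot_in, regions_of gives the robot as it stands.
- The arm moves only by the tool send_rows, never from a script. Its argument "moves" is a list that holds one entry, the list of rows, each a list of 7 numbers: the turn, a rotation vector about the tool's x, y, z in degrees, then the shift along the tool's x, y, z in cm, then the opening, from -1 (shut) to 1 (fully open). A call has exactly 5 rows; each row shifts and turns the commanded pose from where the row before left it, along the tool's axes as they then stand; what a row does not reach is not made up. A row lasts 1/10 s, in which the tool goes at most 50 mm and 8.59 degrees, less where a joint would pass 70% of its speed; a pose out of reach is approached as far as the arm can. A call with a gripper value outside its range is refused whole. The fingers move at their own pace and stop on an object; the grip force is fixed at half the most. Time passes only in rows, so rows that do not move let the fingers close, or fill a call up. It gives the time, the measured TCP pose, the force and the opening at its end, in the units of the state.
- readout.read_state(): the state, without advancing time (a new reading comes with each control period).
- capture(name): name is "side" or "top"; returns the picture (480x640x3 uint8, blue, green, red); there is no depth.
- camera_model(name): a dict with "camera_matrix" (3x3 intrinsics, pixels), "pose" (4x4, takes a point from camera to world coordinates). Camera axes: x right, y up, looking along -z (the intrinsics and any distortion apply to the point x, -y, -z); pixel columns grow to the right and rows downward; lengths in m; the calibration is good to about 2 mm. A picture is of the moment at which its call begins. camera_model takes no time and is no camera call.
- bot.hand_in(): hands the job in, once; it reports no verdict.
Trained networks look in the newest picture that a camera, given by its name, has taken for a name from the list of things; names that differ only in an ending like _2 or _b are one class to them, and where a whole thing is asked for, a point or a joint stands for the part that bears it (a point fixed in the world has none). Each returns a list of dicts, best first, with "p" (0 to 1); they miss things now and then, are a little off and sometimes report something else, mostly with a low value. They report only what shows in the picture. A call takes as long as a camera call. They do not tell look-alikes from the thing itself.
- spot_in(camera, thing): "location" ([x, y, z] in m, in world coordinates, good to about 4 mm: the middle of the surface that is visible of it).
- regions_of(camera, thing): "mask" (480x640 bool, what is visible of it).
The state is a dict: "time_s": time; "joint_positions": joint angles; "qvel": joint speeds; "tau": joint torques, N m; "position": TCP position; "tcp_rot": TCP orientation; "force": force on the tool from outside, world axes, zero at the start; "moment": the same for the moment, N m; "opening": opening from 0.0 (shut) to 1.0 (fully open).
Only numpy, scipy, OpenCV 4.12 (cv2) and the standard library are available. Lean on these libraries where they do the work, as an engineer would, in place of code of your own. Each camera call takes 0.05 s, during which the arm holds its last target. There are 200 camera calls.

## Working session

There is one attempt and no reset: what is moved stays moved. The work goes in short steps, Python scripts to look and compute and a tool call to move; the robot and the scene stay as the last step left them, time stands still between calls to the robot, and variables do not carry over. Pictures are saved under pics/ and viewed, about 8 in all and at most 12, crops included, and the job is handed in when it is done.

Besides the shell and the picture viewer there is one more tool, called after "Request:" as name([rows], argument=value, ...), one row to a line, values as JSON. send_rows: Moves the arm, as the interface text tells. Its arguments: {"type":"object","properties":{"moves":{"type":"array","items":{"type":"array","items":{"type":"array","items":{"type":"number"}}}}},"required":["moves"]}

```bash
ls; mkdir -p pics; python3 - <<'E'
from rig import readout, capture, camera_model
import cv2, numpy as np
s=readout.read_state()
for k in("time_s","position","tcp_rot","force","opening"):print(k,s[k])
for n in("side","top"):
    cv2.imwrite(f"pics/{n}0.png",capture(n)); m=camera_model(n); print(n,np.round(m["camera_matrix"],1).tolist(),np.round(m["pose"],3).tolist(),m.keys())
E
```

```text
pics
time_s 0.0
position [ 0.13749853 -0.60894701  0.22157907]
tcp_rot [[ 9.75499729e-01  2.20000619e-01 -7.83772040e-05]
 [ 2.20000290e-01 -9.75497518e-01  2.11294917e-03]
 [ 3.88393356e-04 -2.07842435e-03 -9.99997765e-01]]
force [ 0.23006189  0.32368428 -1.47116502]
opening 0.9968825149983328
side [[493.4, 0.0, 327.7], [0.0, 493.4, 242.8], [0.0, 0.0, 1.0]] [[1.0, -0.001, -0.019, 0.524], [-0.015, 0.581, -0.813, -0.89], [0.012, 0.814, 0.581, 0.715], [0.0, 0.0, 0.0, 1.0]] dict_keys(['camera_matrix', 'pose'])
top [[490.1, 0.0, 320.6], [0.0, 490.1, 236.2], [0.0, 0.0, 1.0]] [[0.007, 0.982, -0.19, 0.308], [-1.0, 0.006, -0.005, 0.0], [-0.004, 0.19, 0.982, 1.487], [0.0, 0.0, 0.0, 1.0]] dict_keys(['camera_matrix', 'pose'])
```

View pics/side0.png

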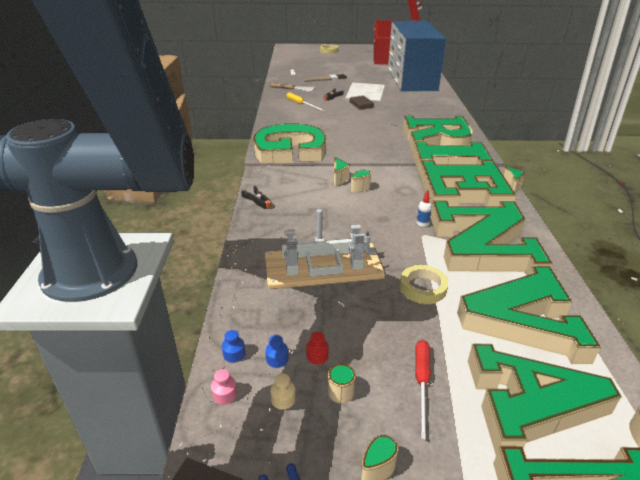

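View pics/top0.png

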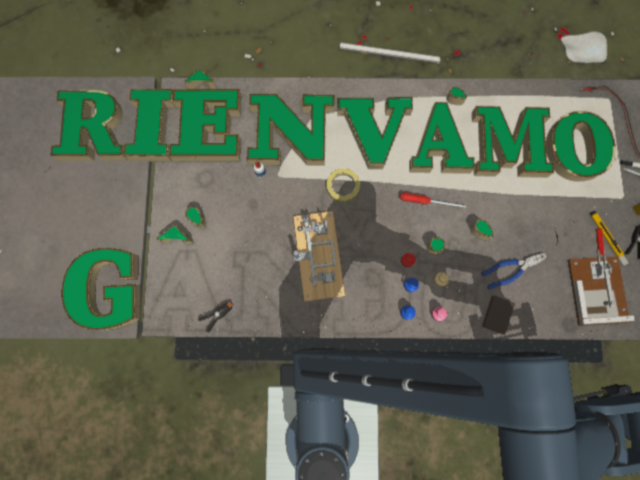

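The side view shows brass weight at (283,390), dot at (342,383), jig at (323,262) with the post at (319,225) and catches at (292,250) and (357,245). In the top view the weight is at (441,280), the dot at (437,244), the jig at (320,255). The jig's y is roughly world +y.

```bash
cat > h.py <<'E'
from rig import readout, capture, camera_model, bot, spot_in, regions_of
import cv2, numpy as np
def P(n):
    m=camera_model(n); T=np.linalg.inv(m["pose"]); return m["camera_matrix"]@np.diag([1,-1,-1])@T[:3]
def proj(n,p):
    q=P(n)@np.r_[p,1]; return q[:2]/q[2]
def ray(n,uv,z):
    M=P(n); A=np.c_[M[:,:2],-np.r_[uv,1]]; s=np.linalg.solve(A,-(M[:,2]*z+M[:,3])); return np.r_[s[:2],z]
def tri(a,b):
    X=cv2.triangulatePoints(P("side"),P("top"),np.array(a,float).reshape(2,1),np.array(b,float).reshape(2,1)); return (X[:3]/X[3]).ravel()
E
python3 - <<'E'
from h import *
cs={}
for t in ["dot_center","weight_center","jig","hinge_catch","hinge_catch_grip","free_catch_grip","hinge_catch_tab","free_catch_tab","gate_hinge_axis","post_grip","pocket_floor","pull_post","tape_roll","screwdriver","spring_clamp"]:
  for n in("side","top"):
    r=spot_in(n,t)
    print(t,n,[(np.round(d["location"],3).tolist(),round(d["p"],2),proj(n,d["location"]).round().tolist()) for d in r[:6]])
E
```

```text
dot_center side [([0.562, -0.351, 0.045], 0.58, [341.0, 381.0])]
dot_center top []
weight_center side [([0.522, -0.267, 0.031], 0.84, [317.0, 349.0]), ([0.462, -0.365, 0.033], 0.81, [281.0, 393.0]), ([0.368, -0.353, 0.028], 0.74, [226.0, 389.0]), ([0.368, -0.26, 0.029], 0.62, [234.0, 347.0]), ([0.449, -0.274, 0.032], 0.59, [277.0, 352.0])]
weight_center top [([0.461, -0.346, 0.03], 0.76, [439.0, 280.0]), ([0.444, -0.257, 0.031], 0.71, [410.0, 285.0]), ([0.361, -0.339, 0.033], 0.7, [438.0, 314.0]), ([0.366, -0.245, 0.031], 0.7, [406.0, 312.0]), ([0.518, -0.246, 0.029], 0.51, [405.0, 261.0])]
jig side [([0.529, -0.009, 0.013], 0.93, [320.0, 269.0])]
jig top [([0.53, 0.02, 0.014], 0.89, [317.0, 257.0])]
hinge_catch side [([0.603, 0.027, 0.091], 0.61, [354.0, 231.0])]
hinge_catch top []
hinge_catch_grip side [([0.528, -0.009, 0.015], 0.93, [320.0, 268.0])]
hinge_catch_grip top [([0.527, 0.017, 0.017], 0.55, [318.0, 258.0]), ([0.599, 0.032, 0.064], 0.29, [312.0, 231.0])]
free_catch_grip side [([0.536, -0.005, 0.018], 0.89, [324.0, 266.0])]
free_catch_grip top [([0.527, 0.014, 0.013], 0.81
[... 499 characters left out ...]
, 258.0])]
pocket_floor side [([0.532, -0.009, 0.015], 0.75, [322.0, 268.0])]
pocket_floor top [([0.53, 0.016, 0.015], 0.81, [318.0, 257.0]), ([0.528, 0.05, 0.052], 0.37, [306.0, 255.0])]
pull_post side []
pull_post top [([0.529, 0.014, 0.016], 0.62, [319.0, 257.0])]
tape_roll side [([0.759, -0.075, 0.023], 0.68, [427.0, 284.0]), ([0.604, 0.028, 0.09], 0.4, [354.0, 232.0])]
tape_roll top [([0.749, -0.058, 0.024], 0.76, [342.0, 187.0])]
screwdriver side [([0.708, -0.314, 0.027], 0.77, [422.0, 370.0])]
screwdriver top [([0.706, -0.294, 0.029], 0.76, [419.0, 200.0])]
spring_clamp side [([0.353, 0.307, 0.018], 0.63, [257.0, 196.0])]
spring_clamp top [([0.36, 0.315, 0.019], 0.51, [217.0, 313.0])]
```

```bash
python3 - <<'E'
from h import *
S=cv2.imread("pics/side0.png");T=cv2.imread("pics/top0.png")
a=cv2.resize(S[195:300,250:400],None,fx=5.3,fy=5.3,interpolation=cv2.INTER_CUBIC);cv2.imwrite("pics/sc.png",a)
b=cv2.resize(T[200:310,280:355],None,fx=5.4,fy=5.4,interpolation=cv2.INTER_CUBIC);cv2.imwrite("pics/tc.png",b)
# dot green face
c=[]
for im,(u,v) in((S,(342,375)),(T,(437,244))):
    h=cv2.cvtColor(im,cv2.COLOR_BGR2HSV); m=cv2.inRange(h,(50,120,50),(90,255,255))
    n,l,st,ce=cv2.connectedComponentsWithStats(m); k=l[v,u]; c.append(ce[k]);print(ce[k],st[k])
print("dot tri",tri(*c),ray("side",c[0],.049),ray("top",c[1],.049))
for n,im in(("side",S),("top",T)):
    capture(n)
    for t in("weight_center","dot_center"):
        for d in regions_of(n,t):
            y,x=np.nonzero(d["mask"]);print(n,t,round(d["p"],2),x.min(),x.max(),y.min(),y.max(),x.mean().round(1),y.mean().round(1),im[d["mask"]].mean(0).round())
E
```

```text
[341.48101266 373.85443038] [331 365  22  18 316]
[437.13934426 244.28688525] [431 239  13  12 122]
dot tri [ 0.5641109  -0.33905687  0.0485244 ] [ 0.56329706 -0.33962905  0.049     ] [ 0.56483522 -0.33889196  0.049     ]
side weight_center 0.87 270 294 373 408 282.3 391.9 [103. 140. 158.]
side weight_center 0.75 305 327 331 363 316.4 348.0 [ 36.  39. 128.]
side weight_center 0.74 211 236 369 402 223.4 386.5 [156. 133. 210.]
side weight_center 0.64 265 287 335 367 276.3 352.2 [151.  80.  51.]
side weight_center 0.58 221 245 330 361 233.0 346.3 [171.  93.  60.]
side weight_center 0.49 353 363 233 259 358.0 245.9 [126. 127. 127.]
side dot_center 0.7 327 354 363 403 340.7 382.9 [104. 149. 116.]
top weight_center 0.73 404 418 278 291 411.0 284.6 [137.  75.  46.]
top weight_center 0.64 433 448 272 286 440.4 279.4 [ 77. 105. 117.]
top weight_center 0.6 400 415 306 319 407.1 312.4 [153.  84.  50.]
top weight_center 0.52 400 415 253 267 407.6 260.0 [ 34.  37. 103.]
top weight_center 0.47 431 446 307 320 438.3 313.5 [128. 109. 180.]
top dot_center 0.81 426 444 236 254 435.4 245.4 [ 72. 112.  56.]
top dot_center 0.31 293 344 212 300 317.9 255.9 [ 96. 122. 138.]
```

View pics/sc.png

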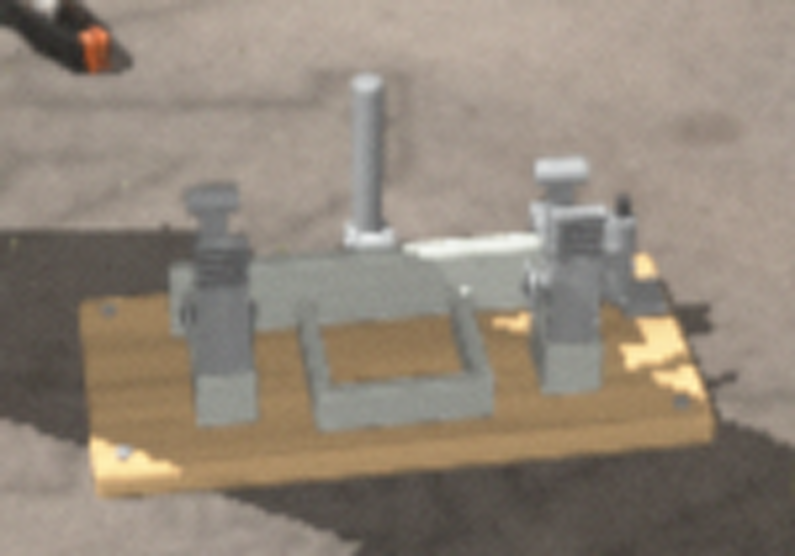

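View pics/tc.png

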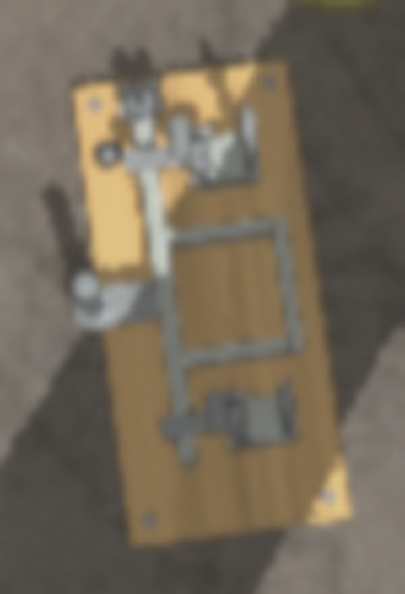

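Side crop: the base's top corners are at about (97,472), (714,421) and (80,303); the tab tops at (580,209) and (218,238), bars behind them at (562,170) and (212,193), post top at (367,80). Top crop: base corners (72,88), (287,62), (353,518), (133,546); post top at about (86,287).

```bash
cat > jig.py <<'E'
from h import *
from scipy.optimize import least_squares
sc=lambda p:(np.array(p)+.5)/5.3-.5+[250,195]
tc=lambda p:(np.array(p)+.5)/5.4-.5+[280,200]
obs=[("side",sc((97,472)),(-132,-52,15)),("side",sc((714,421)),(132,-52,15)),("side",sc((80,303)),(-132,72,15)),
("side",sc((98,495)),(-132,-52,0)),("side",sc((714,441)),(132,-52,0)),
("top",tc((72,88)),(132,72,15)),("top",tc((287,62)),(132,-52,15)),("top",tc((353,518)),(-132,-52,15)),("top",tc((133,546)),(-132,72,15))]
def J(p,q): c,s=np.cos(p[2]),np.sin(p[2]); q=np.array(q)/1000; return np.array([p[0]+c*q[0]-s*q[1],p[1]+s*q[0]+c*q[1],q[2]])
def inv(p,w): c,s=np.cos(p[2]),np.sin(p[2]); d=np.array(w)[:2]-p[:2]; return np.round([1000*(c*d[0]+s*d[1]),1000*(-s*d[0]+c*d[1]),1000*w[2]],1)
E
python3 - <<'E'
from jig import *
for sel in("side","top",""):
    o=[x for x in obs if sel in x[0]]
    f=lambda p:np.concatenate([proj(n,J(p,q))-u for n,u,q in o])
    r=least_squares(f,[.53,0,.1]); print(sel,r.x.round(4),np.degrees(r.x[2]).round(2),r.fun.round(1))
p=r.x
post=tri(sc((367,80)),tc((86,287)));print("post top",post,inv(p,post))
for nm,c in(("hinge tab top near",(580,209)),("free tab",(218,237)),("hinge bar top",(562,166)),("free bar",(212,188))):print(nm,inv(p,ray("side",sc(c),.108)))
for nm,c in(("hinge tab",(250,135)),("free tab",(290,398))):print(nm,inv(p,ray("top",tc(c),.108)))
pk=[(300,310),(470,300)]
print("pocket far inner wall corners etc", [inv(p,ray("top",tc(c),.035)) for c in((165,237),(285,217),(300,350),(180,362))])
print("side outer near top corners",[inv(p,ray("side",sc(c),.035)) for c in((315,393),(492,376))])
# weight: axis
for a,b in(((282.3,391.9),(440.4,279.4)),):print("weight",tri(a,b))
E
```

```text
side [0.5362 0.0055 0.1399] 8.02 [-0.5  0.2  0.8 -0.9 -0.2 -1.4 -0.3  1.   0.2  0.5]
top [0.5368 0.0039 0.142 ] 8.13 [ 0.1 -0.1  0.1 -0.5  0.1  0.1 -0.3  0.5]
 [0.5364 0.0047 0.1404] 8.04 [-0.4  0.4  0.9 -0.6 -0.1 -1.2 -0.2  1.3  0.3  0.7 -0.1  0.  -0.1 -0.4
 -0.2  0.2 -0.6  0.6]
post top [0.52533863 0.07829835 0.1170007 ] [ -0.6  74.4 117. ]
hinge tab top near [ 73.4 -22.5 108. ]
free tab [-75.4 -22.1 108. ]
hinge bar top [ 72.4   9.8 108. ]
free bar [-74.5  13.4 108. ]
hinge tab [ 71.1 -22.1 108. ]
free tab [-71.1 -23.8 108. ]
pocket far inner wall corners etc [array([35.6, 30.1, 35. ]), array([ 37.9, -37.7,  35. ]), array([-37.3, -35.7,  35. ]), array([-35. ,  30.9,  35. ])]
side outer near top corners [array([-38.6, -36.4,  35. ]), array([ 36.5, -35.4,  35. ])]
weight [ 0.46306473 -0.35198053  0.01787645]
```

```bash
cat > plan.py <<'E'
import sys
from jig import *
from scipy.spatial.transform import Rotation as R
JP=[.5364,.0047,.1404]
def tgt(psi):
    a=np.radians(psi); c,s=np.cos(a),np.sin(a); return np.array([[c,s,0],[s,-c,0],[0,0,-1.]])
def plan(w,psi):
    st=readout.read_state(); Rc=np.array(st["tcp_rot"]); Rt=tgt(psi)
    print("t",st["time_s"],"pos",np.round(st["position"],4),"turn",R.from_matrix(Rc.T@Rt).as_rotvec(degrees=True).round(2),"shift cm after turn",(Rt.T@(np.array(w)-st["position"])*100).round(2),"F",np.round(st["force"],1),"open",round(st["opening"]*87,1))
if __name__=="__main__":
    *w,psi=map(float,sys.argv[2:6])
    plan(J(JP,w) if sys.argv[1]=="j" else w,psi)
E
python3 plan.py w .5641 -.339 .12 98.04
python3 - <<'E'
from h import *
from scipy.optimize import least_squares
a=np.linspace(0,2*np.pi,72)
def ext(n,x,y):
    pts=[(x+r*np.cos(t),y+r*np.sin(t),z) for z,r in((0,.021),(.028,.021),(.056,.011)) for t in a]
    q=np.array([proj(n,p) for p in pts]); return np.r_[q.min(0),q.max(0)]
def f(p): 
    s=ext("side",*p)-[269.5,372.5,294.5,408.5]; t=ext("top",*p)-[432.5,271.5,448.5,286.5]; return np.r_[s,t]
r=least_squares(f,[.463,-.35]);print(r.x,r.fun.round(1))
E
```

```text
t 1.9 pos [ 0.1375 -0.6097  0.2226] turn [ -0.    -0.   -85.33] shift cm after turn [20.83 46.03 10.26] F [0.1 0.  0.7] open 87.3Traceback (most recent call last):
  File "<stdin>", line 9, in <module>
    return func(*args, **kwargs)
    result = trf(vector_fun.fun, vector_fun.jac, x0, f0, J0, lb, ub, ftol, xtol,
                 gtol, max_nfev, x_scale, loss_function, tr_solver,
                 tr_options.copy(), verbose, callback=callback_wrapped)
    return trf_no_bounds(
        fun, jac, x0, f0, J0, ftol, xtol, gtol, max_nfev, x_scale,
        loss_function, tr_solver, tr_options, verbose, callback=callback)
    f_new = fun(x_new)
    self._update_fun()
    ~~~~~~~~~~~~~~~~^^
    self.f = self.fun_wrapped(xp_copy(self.x))
             ~~~~~~~~~~~~~~~~^^^^^^^^^^^^^^^^^
    return np.atleast_1d(self.fun(x))
                         ~~~~~~~~^^^
    return self.f(x, *self.args, **self.kwargs)
           ~~~~~~^^^^^^^^^^^^^^^^^^^^^^^^^^^^^^
  File "<stdin>", line 8, in f
  File "<stdin>", line 6, in ext
  File "h.py", line 6, in proj
    q=P(n)@np.r_[p,1]; return q[:2]/q[2]
      ~^^^
  File "h.py", line 4, in P
    m=camera_model(n); T=np.linalg.inv(m["pose"]); return m["camera_matrix"]@np.diag([1,-1,-1])@T[:3]
ValueError: time passes only in moves, steps and waits
```

```bash
sed -i 's/^def P(n):/import functools\n@functools.lru_cache\ndef P(n):/' h.py
python3 - <<'E'
from h import *
from scipy.optimize import least_squares
a=np.linspace(0,2*np.pi,72)
def ext(n,x,y):
    pts=[(x+r*np.cos(t),y+r*np.sin(t),z) for z,r in((0,.021),(.028,.021),(.056,.011)) for t in a]
    q=np.array([proj(n,p) for p in pts]); return np.r_[q.min(0),q.max(0)]
def f(p): 
    s=ext("side",*p)-[269.5,372.5,294.5,408.5]; t=ext("top",*p)-[432.5,271.5,448.5,286.5]; return np.r_[s,t]
r=least_squares(f,[.463,-.35]);print(r.x,r.fun.round(1))
E
```

```text
[ 0.46289357 -0.35239486] [ 0.2 -0.3  0.5  0.6 -0.3  0.7 -0.1  0.6]
```

Request:
send_rows([
  [[0, 0, -8.53, 0, 0, 0, 1], [0, 0, -8.53, 0, 0, 0, 1], [0, 0, -8.53, 0, 0, 0, 1], [0, 0, -8.53, 0, 0, 0, 1], [0, 0, -8.53, 0, 0, 0, 1]],
])

```text
time_s: 2.4
position: [0.1375, -0.6096, 0.2225]
tcp_rot: [[0.563, 0.826, -0.0], [0.826, -0.563, 0.0], [0.0, -0.0, -1.0]]
force: [-0.6, -0.3, -0.8]
opening: 0.998
```

Request:
send_rows([
  [[0, 0, -8.53, 0, 0, 0, 1], [0, 0, -8.53, 0, 0, 0, 1], [0, 0, -8.53, 0, 0, 0, 1], [0, 0, -8.53, 0, 0, 0, 1], [0, 0, -8.53, 0, 0, 0, 1]],
])

```text
time_s: 2.9
position: [0.1375, -0.6097, 0.2225]
tcp_rot: [[-0.145, 0.989, 0.0], [0.989, 0.145, 0.0], [0.0, 0.0, -1.0]]
force: [-0.4, -1.3, 0.1]
opening: 1.001
```

Request:
send_rows([
  [[0, 0, 0, 1.4, 3.1, 0, 1], [0, 0, 0, 1.4, 3.1, 0, 1], [0, 0, 0, 1.4, 3.1, 0, 1], [0, 0, 0, 1.4, 3.1, 0, 1], [0, 0, 0, 1.4, 3.1, 0, 1]],
])

```text
time_s: 3.4
position: [0.2823, -0.518, 0.2226]
tcp_rot: [[-0.139, 0.99, 0.0], [0.99, 0.139, -0.0], [-0.0, 0.0, -1.0]]
force: [0.3, -0.5, -0.2]
opening: 1.002
```

Request:
send_rows([
  [[0, 0, 0, 1.4, 3.1, 0, 1], [0, 0, 0, 1.4, 3.1, 0, 1], [0, 0, 0, 1.4, 3.1, 0, 1], [0, 0, 0, 1.4, 3.1, 0, 1], [0, 0, 0, 1.4, 3.1, 0, 1]],
])

```text
time_s: 3.9
position: [0.4261, -0.427, 0.2227]
tcp_rot: [[-0.139, 0.99, 0.0], [0.99, 0.139, -0.0], [-0.0, 0.0, -1.0]]
force: [0.5, 0.3, 0.4]
opening: 1.005
```

Request:
send_rows([
  [[0, 0, 0, 1.4, 3.1, 0, 1], [0, 0, 0, 1.4, 3.1, 1, 1], [0, 0, 0, 1.4, 3.1, 2, 1], [0, 0, 0, 1.4, 3.1, 2, 1], [0, 0, 0, 1.4, 2.6, 2, 1]],
])

```text
time_s: 4.4
position: [0.5655, -0.3368, 0.1521]
tcp_rot: [[-0.14, 0.99, 0.001], [0.99, 0.14, -0.001], [-0.001, 0.001, -1.0]]
force: [-0.1, -0.2, 0.1]
opening: 1.002
```

```bash
python3 plan.py w .5641 -.339 .025 98.04
```

```text
t 4.4 pos [ 0.5655 -0.3368  0.1521] turn [ 0.06  0.05 -0.01] shift cm after turn [-0.19 -0.17 12.71] F [-0.1 -0.2  0.1] open 87.2
```

Request:
send_rows([
  [[0, 0, 0, -0.1, -0.1, 2, 1], [0, 0, 0, -0.1, -0.1, 2, 1], [0, 0, 0, 0, 0, 2, 1], [0, 0, 0, 0, 0, 1, 1], [0, 0, 0, 0, 0, 0, 1]],
])

```text
time_s: 4.9
position: [0.5612, -0.3391, 0.0809]
tcp_rot: [[-0.139, 0.99, -0.003], [0.99, 0.139, 0.002], [0.003, -0.002, -1.0]]
force: [0.6, 0.0, -0.7]
opening: 1.0
```

```bash
python3 plan.py w .5641 -.339 .025 98.04
```

```text
t 4.9 pos [ 0.5612 -0.3391  0.0809] turn [-0.13 -0.15 -0.03] shift cm after turn [-0.03  0.29  5.59] F [ 0.6  0.  -0.7] open 87.0
```

Request:
send_rows([
  [[0, 0, 0, 0, 0.2, 2, 1], [0, 0, 0, 0, 0, 2, 1], [0, 0, 0, 0, 0, 1.5, 1], [0, 0, 0, 0, 0, 0, 1], [0, 0, 0, 0, 0, 0, 1]],
])

```text
time_s: 5.4
position: [0.5643, -0.3399, 0.028]
tcp_rot: [[-0.139, 0.99, 0.0], [0.99, 0.139, -0.0], [-0.0, 0.0, -1.0]]
force: [0.2, 0.1, 0.8]
opening: 1.002
```

```bash
python3 plan.py w .5641 -.339 .025 98.04
```

```text
t 5.4 pos [ 0.5643 -0.3399  0.028 ] turn [ 0.02  0.03 -0.04] shift cm after turn [ 0.09 -0.01  0.3 ] F [0.2 0.1 0.8] open 87.2
```

Request:
send_rows([
  [[0, 0, 0, 0.1, 0, 0.3, 1], [0, 0, 0, 0, 0, 0, 0], [0, 0, 0, 0, 0, 0, -1], [0, 0, 0, 0, 0, 0, -1], [0, 0, 0, 0, 0, 0, -1]],
])

```text
time_s: 5.9
position: [0.564, -0.3387, 0.0248]
tcp_rot: [[-0.139, 0.99, 0.0], [0.99, 0.139, -0.0], [-0.0, 0.0, -1.0]]
force: [0.2, 0.5, 0.3]
opening: 0.722
```

Request:
send_rows([
  [[0, 0, 0, 0, 0, 0, -1], [0, 0, 0, 0, 0, 0, -1], [0, 0, 0, 0, 0, -1, -1], [0, 0, 0, 0, 0, -2, -1], [0, 0, 0, 0, 0, -2, -1]],
])

```text
time_s: 6.4
position: [0.5637, -0.3384, 0.0752]
tcp_rot: [[-0.139, 0.99, -0.001], [0.99, 0.139, 0.001], [0.001, -0.001, -1.0]]
force: [-0.3, 0.2, -0.8]
opening: 0.512
```

```bash
python3 plan.py j 0 0 120 98.04
```

```text
t 6.4 pos [ 0.5637 -0.3384  0.0752] turn [-0.04 -0.04 -0.03] shift cm after turn [34.36  2.1  -4.48] F [-0.3  0.2 -0.8] open 44.5
```

Request:
send_rows([
  [[0, 0, 0, 0, 0, -2.5, -1], [0, 0, 0, 0, 0, -2, -1], [0, 0, 0, 2.5, 0, 0, -1], [0, 0, 0, 3, 0, 0, -1], [0, 0, 0, 3, 0, 0, -1]],
])

```text
time_s: 6.9
position: [0.552, -0.254, 0.1206]
tcp_rot: [[-0.138, 0.99, 0.001], [0.99, 0.138, -0.001], [-0.001, 0.001, -1.0]]
force: [0.1, -0.5, 0.1]
opening: 0.517
```

Request:
send_rows([
  [[0, 0, 0, 3, 0.4, 0, -1], [0, 0, 0, 3, 0.4, 0, -1], [0, 0, 0, 3, 0.4, 0, -1], [0, 0, 0, 3, 0.4, 0, -1], [0, 0, 0, 3, 0.5, 0, -1]],
])

```text
time_s: 7.4
position: [0.5519, -0.1019, 0.1203]
tcp_rot: [[-0.139, 0.99, 0.001], [0.99, 0.139, -0.0], [-0.0, 0.001, -1.0]]
force: [0.9, -0.3, -0.8]
opening: 0.513
```

Request:
send_rows([
  [[0, 0, 0, 3, 0, 0, -1], [0, 0, 0, 3, 0, 0, -1], [0, 0, 0, 3, 0, 0, -1], [0, 0, 0, 1.5, 0, 0, -1], [0, 0, 0, 0, 0, 0, -1]],
])

```text
time_s: 7.9
position: [0.5369, 0.0026, 0.12]
tcp_rot: [[-0.142, 0.99, -0.0], [0.99, 0.142, 0.0], [0.0, -0.0, -1.0]]
force: [0.4, -1.6, -0.7]
opening: 0.515
```

```bash
python3 plan.py j 0 0 120 98.04; python3 - <<'E'
from h import *
S=capture("side");cv2.imwrite("pics/p5.png",cv2.resize(S[160:310,240:400],None,fx=5,fy=4,interpolation=cv2.INTER_CUBIC))
T=capture("top");c=[]
for n,im in(("side",S),("top",T)):
    h=cv2.cvtColor(im,cv2.COLOR_BGR2HSV); m=cv2.inRange(h,(50,100,40),(90,255,255)); k,l,st,ce=cv2.connectedComponentsWithStats(m)
    print(n,[(ce[i].round(1),st[i][:5]) for i in range(1,k) if 250<ce[i][0]<400 and 180<ce[i][1]<300 and st[i][4]>8])
E
```

```text
t 7.9 pos [0.5369 0.0026 0.12  ] turn [-0.01 -0.    0.14] shift cm after turn [ 0.22 -0.02 -0.  ] F [ 0.4 -1.6 -0.7] open 44.8
side [(array([324.1, 218.1]), array([316, 214,  18,   9, 127], dtype=int32))]
top []
```

View pics/p5.png

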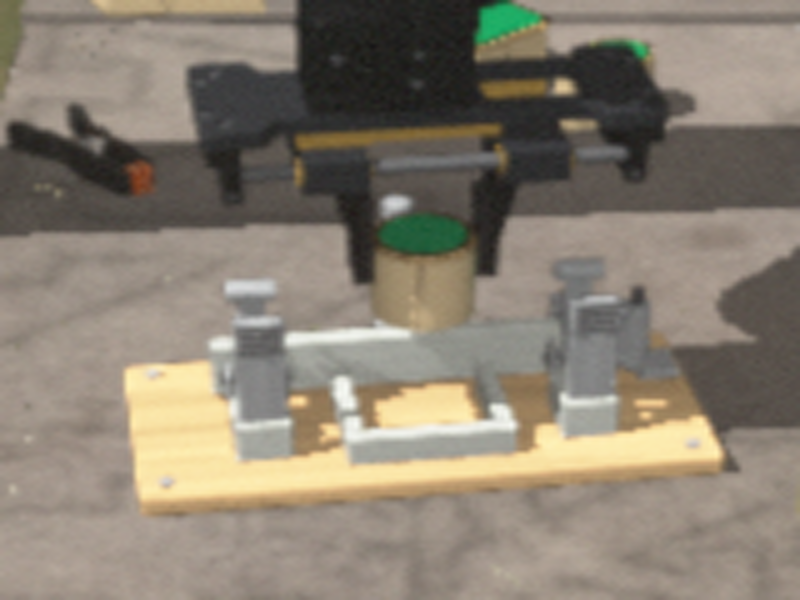

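The picture shows the dot upright between the fingers, with its face at about (423,235) in the crop. The pocket below it is empty, and the catches and gate are untouched.

```bash
python3 - <<'E'
from plan import *
w=ray("side",(324.1,218.1),.144);print(w,inv(np.array(JP),w),inv(np.array(JP),[.5369,.0026,.12]))
E
```

```text
[5.36023275e-01 2.68151785e-04 1.44000000e-01] [ -1.   -4.3 144. ] [  0.2  -2.1 120. ]
```

Request:
send_rows([
  [[0, 0, 0, 0.3, 0.1, 1.5, -1], [0, 0, 0, 0, 0, 2, -1], [0, 0, 0, 0, 0, 1.5, -1], [0, 0, 0, 0, 0, 1, -1], [0, 0, 0, 0, 0, 0, -1]],
])

```text
time_s: 8.5
position: [0.5375, 0.003, 0.0583]
tcp_rot: [[-0.138, 0.99, -0.002], [0.99, 0.138, 0.0], [0.001, -0.002, -1.0]]
force: [0.0, -0.6, -0.9]
opening: 0.511
```

```bash
python3 plan.py j 0 0 41 98.04
```

```text
t 8.5 pos [0.5375 0.003  0.0583] turn [-0.12 -0.03 -0.12] shift cm after turn [ 0.18 -0.09  1.73] F [ 0.  -0.6 -0.9] open 44.5
```

Request:
send_rows([
  [[0, 0, 0, 0, 0, 0.8, -1], [0, 0, 0, 0, 0, 0.7, -1], [0, 0, 0, 0, 0, 0.2, -1], [0, 0, 0, 0, 0, 0, -1], [0, 0, 0, 0, 0, 0, -1]],
])

```text
time_s: 9.0
position: [0.5381, 0.0041, 0.0427]
tcp_rot: [[-0.139, 0.99, 0.0], [0.99, 0.139, -0.0], [-0.0, 0.0, -1.0]]
force: [0.2, 0.4, -0.5]
opening: 0.514
```

```bash
python3 plan.py j 0 0 40 98.04
```

```text
t 9.0 pos [0.5381 0.0041 0.0427] turn [ 0.02  0.01 -0.02] shift cm after turn [ 0.08 -0.16  0.27] F [ 0.2  0.4 -0.5] open 44.7
```

Lower the last bit, release to about 61 mm, and retreat up.

Request:
send_rows([
  [[0, 0, 0, 0, -0.1, 0.2, -1], [0, 0, 0, 0, 0, 0, -1], [0, 0, 0, 0, 0, 0, 0.1], [0, 0, 0, 0, 0, 0, 0.4], [0, 0, 0, 0, 0, 0, 0.4]],
])

```text
time_s: 9.5
position: [0.537, 0.004, 0.0407]
tcp_rot: [[-0.139, 0.99, 0.0], [0.99, 0.139, -0.0], [-0.0, 0.0, -1.0]]
force: [0.1, 0.7, 0.1]
opening: 0.646
```

Request:
send_rows([
  [[0, 0, 0, 0, 0, 0, 0.4], [0, 0, 0, 0, 0, -1, 0.4], [0, 0, 0, 0, 0, -2, 0.4], [0, 0, 0, 0, 0, -4, 0.4], [0, 0, 0, 0, 0, -4, 0.4]],
])

```text
time_s: 10.0
position: [0.5363, 0.0041, 0.1518]
tcp_rot: [[-0.139, 0.99, -0.002], [0.99, 0.139, 0.0], [0.001, -0.002, -1.0]]
force: [0.6, -0.5, 0.3]
opening: 0.702
```

Request:
send_rows([
  [[0, 0, 0, -3, 0, 0, 1], [0, 0, 0, -3, 0, 0, 1], [0, 0, 0, -3.5, -1, 0, 1], [0, 0, 0, -3.5, -1, 0, 1], [0, 0, 0, -3.5, -1, 0, 1]],
])

```text
time_s: 10.5
position: [0.53, -0.1648, 0.1514]
tcp_rot: [[-0.14, 0.99, 0.001], [0.99, 0.14, -0.0], [-0.0, 0.001, -1.0]]
force: [0.9, -0.6, -0.1]
opening: 0.983
```

```bash
python3 plan.py w .463 -.352 .12 98.04;python3 - <<'E'
from plan import *
S=capture("side")
h=cv2.cvtColor(S,cv2.COLOR_BGR2HSV); m=cv2.inRange(h,(50,100,40),(90,255,255)); k,l,st,ce=cv2.connectedComponentsWithStats(m)
for i in range(1,k):
    if 290<ce[i][0]<360 and 200<ce[i][1]<300 and st[i][4]>8: w=ray("side",ce[i],.064);print(ce[i],st[i],w,inv(np.array(JP),w))
E
```

```text
t 10.5 pos [ 0.53   -0.1648  0.1514] turn [ 0.04  0.03 -0.01] shift cm after turn [-17.6   -9.25   3.14] F [ 0.9 -0.6 -0.1] open 85.5
[323.86363636 247.98484848] [316 244  17  10 132] [0.53612753 0.00127077 0.064     ] [-0.7 -3.4 64. ]
```

Request:
send_rows([
  [[0, 0, 0, -3.5, -1.9, 0, 1], [0, 0, 0, -3.5, -1.9, 0, 1], [0, 0, 0, -3.5, -1.9, 0, 1], [0, 0, 0, -3.5, -1.8, 0, 1], [0, 0, 0, -3.5, -1.8, 0, 1]],
])

```text
time_s: 11.05
position: [0.4618, -0.3511, 0.1513]
tcp_rot: [[-0.139, 0.99, 0.0], [0.99, 0.139, -0.0], [-0.0, 0.0, -1.0]]
force: [-0.5, 0.4, 1.2]
opening: 0.999
```

Request:
send_rows([
  [[0, 0, 0, 0, 0, 3, 1], [0, 0, 0, 0, 0, 1.5, 1], [0, 0, 0, 0, 0, 0, 1], [0, 0, 0, 0, 0, 0, 1], [0, 0, 0, 0, 0, 0, 1]],
])

```text
time_s: 11.55
position: [0.4633, -0.3501, 0.1068]
tcp_rot: [[-0.14, 0.99, 0.002], [0.99, 0.14, -0.002], [-0.002, 0.001, -1.0]]
force: [0.4, 0.1, 0.3]
opening: 1.001
```

```bash
python3 plan.py w .463 -.352 .006 98.04;sleep 0.1;python3 - <<'E'
from plan import *
S=capture("side");capture("top")
plan([.463,-.352,.006],98.04)
for n in("side",):
    for d in regions_of(n,"weight_center"):
        y,x=np.nonzero(d["mask"]);print(n,round(d["p"],2),x.min(),x.max(),y.min(),y.max(),S[d["mask"]].mean(0).round())
E
```

```text
t 11.55 pos [ 0.4633 -0.3501  0.1068] turn [0.07 0.11 0.  ] shift cm after turn [-0.18 -0.06 10.08] F [0.4 0.1 0.3] open 87.1
t 11.65 pos [ 0.4633 -0.3501  0.1068] turn [0.08 0.11 0.01] shift cm after turn [-0.19 -0.05 10.08] F [0.3 0.2 0.6] open 86.9
side 0.89 270 294 374 408 [144. 186. 201.]
side 0.71 211 237 369 403 [158. 136. 211.]
side 0.68 307 329 336 363 [ 44.  47. 172.]
side 0.58 265 287 334 367 [179.  94.  56.]
side 0.51 222 243 344 362 [172.  91.  56.]
```

Request:
send_rows([
  [[0, 0, 0, -0.2, 0, 3, 1], [0, 0, 0, 0, 0, 3, 1], [0, 0, 0, 0, 0, 2.5, 1], [0, 0, 0, 0, 0, 1.2, 1], [0, 0, 0, 0, 0, 0, 1]],
])

```text
time_s: 12.2
position: [0.4622, -0.3511, 0.0074]
tcp_rot: [[-0.139, 0.99, -0.002], [0.99, 0.139, 0.002], [0.002, -0.002, -1.0]]
force: [1.1, 0.3, 0.2]
opening: 0.997
```

```bash
python3 plan.py w .463 -.352 .006 98.04
```

```text
t 12.2 pos [ 0.4622 -0.3511  0.0074] turn [-0.09 -0.13 -0.02] shift cm after turn [-0.1   0.07  0.14] F [1.1 0.3 0.2] open 86.7
```

Request:
send_rows([
  [[0, 0, 0, -0.1, 0, 0, 0], [0, 0, 0, 0, 0, 0, -1], [0, 0, 0, 0, 0, 0, -1], [0, 0, 0, 0, 0, 0, -1], [0, 0, 0, 0, 0, 0, -1]],
])

```text
time_s: 12.7
position: [0.4631, -0.353, 0.0091]
tcp_rot: [[-0.139, 0.99, 0.001], [0.99, 0.139, -0.001], [-0.001, 0.001, -1.0]]
force: [-0.1, 0.9, -0.4]
opening: 0.631
```

Request:
send_rows([
  [[0, 0, 0, 0, 0, 0, -1], [0, 0, 0, 0, 0, 0, -1], [0, 0, 0, 0, 0, 0, -1], [0, 0, 0, 0, 0, -0.5, -1], [0, 0, 0, 0, 0, -1, -1]],
])

```text
time_s: 13.2
position: [0.4615, -0.3515, 0.0225]
tcp_rot: [[-0.14, 0.99, -0.003], [0.99, 0.14, 0.003], [0.004, -0.003, -1.0]]
force: [-0.1, 0.0, -5.8]
opening: 0.458
```

```bash
python3 plan.py j -0.7 -2.5 150 98.04
```

```text
t 13.2 pos [ 0.4615 -0.3515  0.0225] turn [-0.16 -0.21 -0.02] shift cm after turn [ 33.97  12.33 -12.75] F [-0.1  0.  -5.8] open 39.9
```

Request:
send_rows([
  [[0, 0, 0, 0, 0, -2, -1], [0, 0, 0, 0, 0, -3, -1], [0, 0, 0, 0, 0, -3.5, -1], [0, 0, 0, 1, 0.5, -3, -1], [0, 0, 0, 2, 1, -1.2, -1]],
])

```text
time_s: 13.7
position: [0.4744, -0.3234, 0.154]
tcp_rot: [[-0.137, 0.991, 0.004], [0.991, 0.137, -0.005], [-0.006, 0.003, -1.0]]
force: [1.2, -0.5, -5.9]
opening: 0.456
```

Request:
send_rows([
  [[0, 0, 0, 3, 1.2, 0, -1], [0, 0, 0, 3, 1.2, 0, -1], [0, 0, 0, 3, 1.2, 0, -1], [0, 0, 0, 3, 1.2, 0, -1], [0, 0, 0, 3, 1.2, 0, -1]],
])

```text
time_s: 14.2
position: [0.5113, -0.1625, 0.1506]
tcp_rot: [[-0.139, 0.99, -0.001], [0.99, 0.139, 0.001], [0.001, -0.001, -1.0]]
force: [1.0, 0.6, -6.0]
opening: 0.458
```

Request:
send_rows([
  [[0, 0, 0, 3, 1.2, 0, -1], [0, 0, 0, 3, 1.2, 0, -1], [0, 0, 0, 3, 1.2, 0, -1], [0, 0, 0, 3, 1.2, 0, -1], [0, 0, 0, 3, 0, 0, -1]],
])

```text
time_s: 14.7
position: [0.5398, -0.0077, 0.1509]
tcp_rot: [[-0.14, 0.99, 0.002], [0.99, 0.14, -0.0], [-0.001, 0.002, -1.0]]
force: [0.3, 0.3, -5.1]
opening: 0.458
```

Request:
send_rows([
  [[0, 0, 0, 0.5, 0, 0, -1], [0, 0, 0, 0, 0, 0, -1], [0, 0, 0, 0, 0, 0, -1], [0, 0, 0, 0, 0, 0, -1], [0, 0, 0, 0, 0, 0, -1]],
])

```text
time_s: 15.2
position: [0.5382, -0.0051, 0.1506]
tcp_rot: [[-0.138, 0.99, 0.0], [0.99, 0.138, -0.0], [-0.0, 0.0, -1.0]]
force: [-0.6, -0.4, -6.4]
opening: 0.458
```

```bash
python3 plan.py j -0.7 -2.5 150 98.04;python3 - <<'E'
from h import *
S=capture("side");capture("top");cv2.imwrite("pics/p6.png",cv2.resize(S[160:310,240:400],None,fx=5,fy=4,interpolation=cv2.INTER_CUBIC))
for d in regions_of("side","weight_center"):
        y,x=np.nonzero(d["mask"]);print(round(d["p"],2),x.min(),x.max(),y.min(),y.max(),S[d["mask"]].mean(0).round())
E
```

```text
t 15.2 pos [ 0.5382 -0.0051  0.1506] turn [ 0.01  0.01 -0.12] shift cm after turn [ 0.74 -0.11  0.06] F [-0.6 -0.4 -6.4] open 39.8
0.88 222 244 330 362 [173.  90.  56.]
0.82 211 236 368 403 [153. 131. 208.]
0.81 266 286 335 367 [177.  92.  57.]
0.81 306 328 331 363 [ 50.  54. 192.]
0.62 316 334 196 225 [100. 136. 153.]
```

View pics/p6.png

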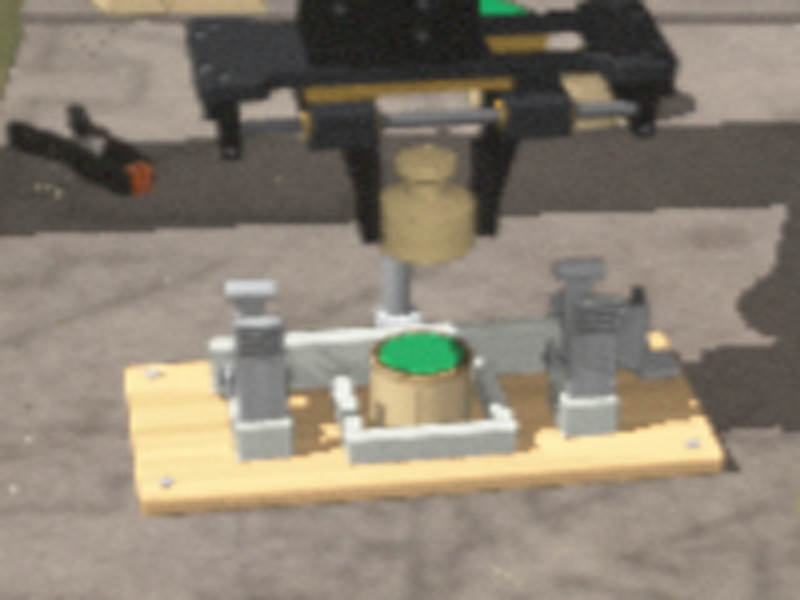

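The dot sits in the pocket with its face at (420,353), and the weight hangs upright at (428,200) with its bottom rim at row 262.

```bash
python3 - <<'E'
from plan import *
a=np.linspace(0,2*np.pi,90)
def ext(x,y,z0,r=.021,zs=(0,.028)):
    q=np.array([proj("side",(x+r*np.cos(t),y+r*np.sin(t),z0+z)) for z in zs for t in a]);return np.r_[q[:,0].min(),q[:,0].max(),q[:,1].max()]
for z0 in(.141,.143):
    r=least_squares(lambda p:ext(*p,z0)-[240+380/5,240+474/5,160+262/4],[.537,-.005]);print(r.x,r.fun.round(1),inv(np.array(JP),np.r_[r.x,z0]))
# dot from rim of face: crop cols 372..472, rows 330..376
f=lambda p:(lambda q:np.r_[q.min(0),q.max(0)]-[240+371/5,160+330/4,240+473/5,160+377/4])(np.array([proj("side",(p[0]+.0235*np.cos(t),p[1]+.0235*np.sin(t),.064)) for t in a]))
r=least_squares(f,[.537,0]);print("dot",r.x,r.fun.round(1),inv(np.array(JP),np.r_[r.x,.064]))
E
```

```text
[ 0.53854699 -0.00273693] [-0.6  0.6 -0. ] [  1.1  -7.7 141. ]
[ 0.53849615 -0.00574585] [-0.6  0.6 -0. ] [  0.6 -10.6 143. ]
dot [5.37325342e-01 2.80247262e-04] [-0.3 -0.4  0.3  0.3] [ 0.3 -4.5 64. ]
```

Request:
send_rows([
  [[0, 0, 0, 0.5, -0.1, 1, -1], [0, 0, 0, 0, 0, 2, -1], [0, 0, 0, 0, 0, 2, -1], [0, 0, 0, 0, 0, 1.5, -1], [0, 0, 0, 0, 0, 0.5, -1]],
])

```text
time_s: 15.85
position: [0.5348, 0.0014, 0.0784]
tcp_rot: [[-0.139, 0.99, -0.004], [0.99, 0.139, 0.001], [0.002, -0.004, -1.0]]
force: [-0.2, 1.0, -4.4]
opening: 0.46
```

Request:
send_rows([
  [[0, 0, 0, 0, 0, 0.3, -1], [0, 0, 0, 0, 0, 0, -1], [0, 0, 0, 0, 0, 0, -1], [0, 0, 0, 0, 0, 0, -1], [0, 0, 0, 0, 0, 0, -1]],
])

```text
time_s: 16.35
position: [0.5368, 0.0008, 0.0782]
tcp_rot: [[-0.139, 0.99, 0.001], [0.99, 0.139, -0.0], [-0.0, 0.001, -1.0]]
force: [-0.1, -0.1, -6.0]
opening: 0.462
```

```bash
python3 plan.py j -0.3 -4.5 72 98.04
```

```text
t 16.35 pos [0.5368 0.0008 0.0782] turn [ 0.07  0.02 -0.03] shift cm after turn [-0.06 -0.01  0.62] F [-0.1 -0.1 -6. ] open 40.2
```

Request:
send_rows([
  [[0, 0, 0, 0, 0, 0.2, -1], [0, 0, 0, 0, 0, 0.1, -1], [0, 0, 0, 0, 0, 0, -1], [0, 0, 0, 0, 0, 0, -1], [0, 0, 0, 0, 0, 0, -1]],
])

```text
time_s: 16.85
position: [0.5364, 0.0009, 0.0745]
tcp_rot: [[-0.139, 0.99, -0.0], [0.99, 0.139, 0.0], [0.0, -0.0, -1.0]]
force: [0.2, -0.3, -5.4]
opening: 0.457
```

```bash
python3 plan.py j -0.3 -4.5 72 98.04; python3 - <<'E'
from h import *
S=capture("side");cv2.imwrite("pics/p7.png",cv2.resize(S[190:280,280:370],None,fx=6,fy=6,interpolation=cv2.INTER_CUBIC))
E
```

```text
t 16.85 pos [0.5364 0.0009 0.0745] turn [-0.   -0.   -0.03] shift cm after turn [-0.07  0.03  0.25] F [ 0.2 -0.3 -5.4] open 39.8
```

View pics/p7.png

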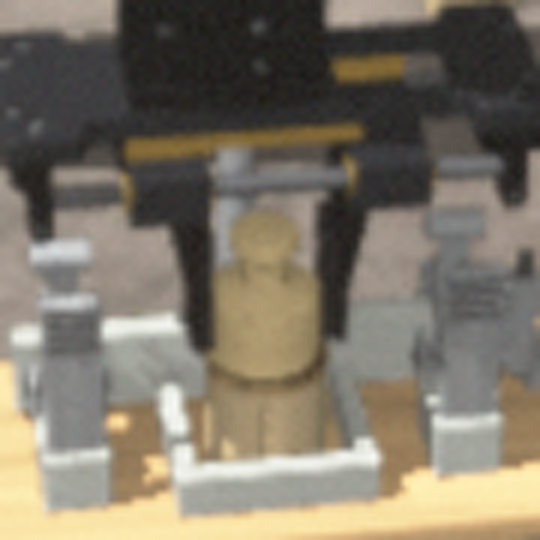

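The weight hangs just above the dot, centred on it: columns 215–322 against the dot's 208–328.

Request:
send_rows([
  [[0, 0, 0, 0, 0, 0.1, -1], [0, 0, 0, 0, 0, 0.1, -1], [0, 0, 0, 0, 0, 0, -1], [0, 0, 0, 0, 0, 0, -1], [0, 0, 0, 0, 0, 0, -1]],
])

```text
time_s: 17.4
position: [0.5363, 0.0009, 0.0725]
tcp_rot: [[-0.139, 0.99, -0.0], [0.99, 0.139, 0.0], [0.0, -0.0, -1.0]]
force: [-0.1, 0.1, -5.5]
opening: 0.46
```

Request:
send_rows([
  [[0, 0, 0, 0, 0, 0.1, -1], [0, 0, 0, 0, 0, 0.0, -1], [0, 0, 0, 0, 0, 0, -1], [0, 0, 0, 0, 0, 0, -1], [0, 0, 0, 0, 0, 0, -1]],
])

```text
time_s: 17.9
position: [0.5365, 0.0008, 0.0717]
tcp_rot: [[-0.139, 0.99, 0.0], [0.99, 0.139, -0.0], [-0.0, 0.0, -1.0]]
force: [-0.3, -0.2, -0.8]
opening: 0.461
```

Contact: the force has dropped to about 0. Release and rise.

Request:
send_rows([
  [[0, 0, 0, 0, 0, 0, -0.02], [0, 0, 0, 0, 0, 0, 0.1], [0, 0, 0, 0, 0, 0, 0.3], [0, 0, 0, 0, 0, 0, 0.4], [0, 0, 0, 0, 0, 0, 0.4]],
])

```text
time_s: 18.4
position: [0.5365, 0.0008, 0.0717]
tcp_rot: [[-0.139, 0.99, 0.0], [0.99, 0.139, -0.0], [-0.0, 0.0, -1.0]]
force: [0.1, 0.9, 0.2]
opening: 0.68
```

Request:
send_rows([
  [[0, 0, 0, 0, 0, 0, 0.4], [0, 0, 0, 0, 0, -1, 0.4], [0, 0, 0, 0, 0, -2, 0.4], [0, 0, 0, 0, 0, -3, 0.4], [0, 0, 0, 0, 0, -4, 0.4]],
])

```text
time_s: 18.9
position: [0.5351, 0.0011, 0.1719]
tcp_rot: [[-0.139, 0.99, -0.004], [0.99, 0.139, 0.001], [0.001, -0.003, -1.0]]
force: [-0.1, -0.4, 0.6]
opening: 0.697
```

Request:
send_rows([
  [[0, 0, 0, 0, 0, -3, 1], [0, 0, 0, 0, 0, 0, 1], [0, 0, 8.5, 0, 0, 0, 1], [0, 0, 8.5, 0, 0, 0, 1], [0, 0, 8.5, 0, 0, 0, 1]],
])

```text
time_s: 19.4
position: [0.5356, 0.001, 0.2012]
tcp_rot: [[0.306, 0.952, -0.001], [0.952, -0.306, 0.0], [-0.0, -0.001, -1.0]]
force: [0.3, 0.6, -0.6]
opening: 0.985
```

Request:
send_rows([
  [[0, 0, 8.5, 0, 0, 0, 1], [0, 0, 8.5, 0, 0, 0, 1], [0, 0, 8.5, 0, 0, 0, 1], [0, 0, 8.5, 0, 0, 0, 1], [0, 0, 8.5, 0, 0, 0, 1]],
])

```text
time_s: 19.9
position: [0.5356, 0.001, 0.201]
tcp_rot: [[0.869, 0.495, -0.002], [0.495, -0.869, 0.0], [-0.001, -0.001, -1.0]]
force: [-0.2, 0.1, 0.2]
opening: 0.998
```

```bash
python3 plan.py j 74 -14 140 8.04; python3 - <<'E'
from h import *
S=capture("side")
cv2.imwrite("pics/p8.png",cv2.resize(S[130:280,250:400],None,fx=4,fy=4,interpolation=cv2.INTER_CUBIC))
E
```

```text
t 19.9 pos [0.5356 0.001  0.201 ] turn [-0.05  0.08 21.62] shift cm after turn [7.53 1.04 6.1 ] F [-0.2  0.1  0.2] open 86.9
```

View pics/p8.png

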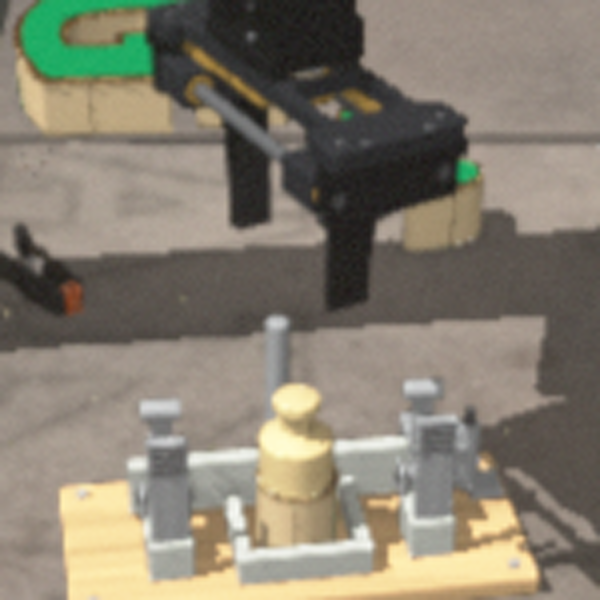

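The stack stands upright: weight at (296,440) over the dot at (297,515). Now the hinge catch.

Request:
send_rows([
  [[0, 0, 7.2, 0, 0, 0, 1], [0, 0, 7.2, 0, 0, 0, 1], [0, 0, 7.2, 0, 0, 0, 1], [0, 0, 0, 3.5, 0.5, 0, 1], [0, 0, 0, 4, 0.5, 0, 1]],
])

```text
time_s: 20.45
position: [0.611, 0.0021, 0.2012]
tcp_rot: [[0.989, 0.148, -0.003], [0.148, -0.989, 0.0], [-0.003, -0.001, -1.0]]
force: [0.5, 0.3, 0.5]
opening: 1.003
```

Request:
send_rows([
  [[0, 0, 0, 0, 0, 1.5, 1], [0, 0, 0, 0, 0, 2.5, 1], [0, 0, 0, 0, 0, 2, 1], [0, 0, 0, 0, 0, 0, 1], [0, 0, 0, 0, 0, 0, 1]],
])

```text
time_s: 20.95
position: [0.6117, 0.002, 0.1412]
tcp_rot: [[0.989, 0.148, -0.001], [0.148, -0.989, 0.0], [-0.001, -0.0, -1.0]]
force: [-0.0, -0.2, 0.6]
opening: 0.999
```

```bash
python3 plan.py j 74 -14 83 8.04; python3 - <<'E'
from jig import *
S=capture("side")
cv2.imwrite("pics/p9.png",cv2.resize(S[150:290,290:430],None,fx=4.3,fy=4.3,interpolation=cv2.INTER_CUBIC))
E
```

```text
t 20.95 pos [0.6117 0.002  0.1412] turn [-0.03  0.07  0.44] shift cm after turn [-0.01  0.08  5.82] F [-0.  -0.2  0.6] open 86.9
```

View pics/p9.png

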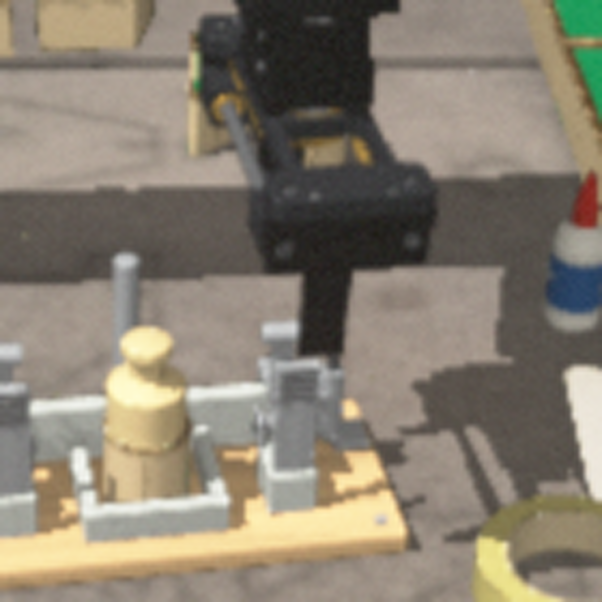

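```bash
python3 - <<'E'
from plan import *
for q in((74,-57,141),(74,29,141),(74,-14,141),(74,-24,108),(74,11,108),(106.5,33.5,55),(106.5,33.5,80)):
    print(q,((proj("side",J(JP,q))-[290,150])*4.3).round())
E
```

```text
(74, -57, 141) [316. 345.]
(74, 29, 141) [281. 252.]
(74, -14, 141) [298. 297.]
(74, -24, 108) [299. 363.]
(74, 11, 108) [285. 325.]
(106.5, 33.5, 55) [331. 379.]
(106.5, 33.5, 80) [333. 341.]
```

Request:
send_rows([
  [[0, 0, 0.4, 0, 0, 1.5, 1], [0, 0, 0, 0, 0, 2, 1], [0, 0, 0, 0, 0, 1.5, 1], [0, 0, 0, 0, 0, 0.7, 1], [0, 0, 0, 0, 0, 0, 1]],
])

```text
time_s: 21.5
position: [0.612, 0.0019, 0.0847]
tcp_rot: [[0.99, 0.14, -0.0], [0.14, -0.99, 0.0], [-0.0, -0.0, -1.0]]
force: [0.3, -0.5, 1.3]
opening: 0.999
```

Request:
send_rows([
  [[0, 0, 0, 0, 0, 0, 0.5], [0, 0, 0, 0, 0, 0, 0.1], [0, 0, 0, 0, 0, 0, -0.2], [0, 0, 0, 0, 0, 0, -0.3], [0, 0, 0, 0, 0, 0, -0.4]],
])

```text
time_s: 22.0
position: [0.6121, 0.003, 0.0852]
tcp_rot: [[0.99, 0.139, 0.001], [0.139, -0.99, 0.002], [0.001, -0.002, -1.0]]
force: [-0.2, 4.2, 3.0]
opening: 0.635
```

```bash
python3 plan.py j 74 -14 83 8.04
```

```text
t 22.0 pos [0.6121 0.003  0.0852] turn [-0.09 -0.05 -0.06] shift cm after turn [-0.07  0.17  0.22] F [-0.2  4.2  3. ] open 55.3
```

Request:
send_rows([
  [[0, 0, 0, 0, 0, 0, -0.4], [0, 0, 0, 0, 0, 0, -0.5], [0, 0, 0, 0, 0, 0, -0.5], [0, 0, 0, 0, 0, 0, -1], [0, 0, 0, 0, 0, 0, -1]],
])

```text
time_s: 22.5
position: [0.6117, 0.0038, 0.0846]
tcp_rot: [[0.99, 0.138, -0.0], [0.138, -0.99, 0.003], [-0.0, -0.003, -1.0]]
force: [-0.9, 8.6, 4.0]
opening: 0.26
```

Request:
send_rows([
  [[0, 0, 0, 0, 0, 0, -1], [0, 0, 0, 0, 0, 0, -1], [0, 0, 0, 0, 0, 0, -1], [0, 0, 0, 0, 0, 0, -1], [0, 0, 0, 0, 0, 0, -1]],
])

```text
time_s: 23.0
position: [0.6117, 0.0038, 0.0847]
tcp_rot: [[0.99, 0.138, -0.0], [0.138, -0.99, 0.003], [-0.0, -0.003, -1.0]]
force: [0.7, 8.1, 4.7]
opening: 0.258
```

```bash
python3 plan.py j 74 -14 83 8.04
```

```text
t 23.0 pos [0.6117 0.0038 0.0847] turn [-0.17  0.   -0.08] shift cm after turn [-0.05  0.26  0.17] F [0.7 8.1 4.7] open 22.5
```

Request:
send_rows([
  [[0, 0, 0, 0, 0.1, 0, -1], [0, 0, 0, 0, 0, 0, -1], [0, 0, 0, 0, 0, 0, 0.5], [0, 0, 0, 0, 0, 0, 1], [0, 0, 0, 0, 0, 0, 1]],
])

```text
time_s: 23.5
position: [0.6123, 0.0001, 0.0843]
tcp_rot: [[0.99, 0.14, 0.0], [0.14, -0.99, -0.002], [-0.0, 0.002, -1.0]]
force: [-0.1, 0.0, 0.3]
opening: 0.452
```

Request:
send_rows([
  [[0, 0, 0, 0, 0, 0, 1], [0, 0, 0, 0, 0, 0, 1], [0, 0, 0, 0, 0, -3, 1], [0, 0, 0, 0, 0, -4, 1], [0, 0, 0, 0, 0, -4, 1]],
])

```text
time_s: 24.0
position: [0.6116, 0.0004, 0.1949]
tcp_rot: [[0.99, 0.139, -0.002], [0.139, -0.99, -0.0], [-0.002, -0.0, -1.0]]
force: [1.2, -0.3, 1.4]
opening: 0.905
```

```bash
python3 plan.py j -74 -15 140 8.04; python3 - <<'E'
from jig import *
S=capture("side")
cv2.imwrite("pics/p10.png",cv2.resize(S[200:290,270:400],None,fx=6,fy=6,interpolation=cv2.INTER_CUBIC))
E
```

```text
t 24.0 pos [6.116e-01 4.000e-04 1.949e-01] turn [-0.    0.12 -0.06] shift cm after turn [-14.79   0.02   5.49] F [ 1.2 -0.3  1.4] open 78.8
```

View pics/p10.png

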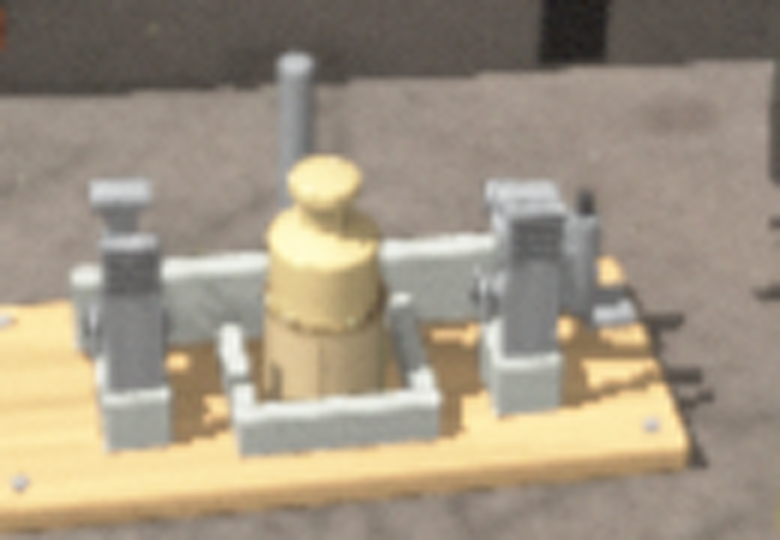

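The hinge bar at (525,195) now stands right against its tab. The free-end bar at (120,193) is still apart from its own tab, and the stack is intact. Next is the free-end catch.

Request:
send_rows([
  [[0, 0, 0, -3, 0, 0, 1], [0, 0, 0, -3.5, 0, 0, 1], [0, 0, 0, -3.5, 0, 0, 1], [0, 0, 0, -3.3, 0, 0, 1], [0, 0, 0, -1.5, 0, 0, 1]],
])

```text
time_s: 24.55
position: [0.4618, -0.0197, 0.1941]
tcp_rot: [[0.99, 0.139, -0.004], [0.139, -0.99, 0.0], [-0.004, -0.001, -1.0]]
force: [0.3, 0.7, 0.0]
opening: 1.004
```

Request:
send_rows([
  [[0, 0, 0, 0, 0, 2, 1], [0, 0, 0, 0, 0, 3, 1], [0, 0, 0, 0, 0, 1, 1], [0, 0, 0, 0, 0, 0, 1], [0, 0, 0, 0, 0, 0, 1]],
])

```text
time_s: 25.05
position: [0.4661, -0.0199, 0.1348]
tcp_rot: [[0.99, 0.139, 0.0], [0.139, -0.99, -0.0], [0.0, 0.0, -1.0]]
force: [0.5, -1.1, 0.4]
opening: 1.002
```

```bash
python3 plan.py j -74 -15 84 8.04
```

```text
t 25.05 pos [ 0.4661 -0.0199  0.1348] turn [ 0.02 -0.02 -0.03] shift cm after turn [-0.09  0.05  5.08] F [ 0.5 -1.1  0.4] open 87.2
```

Request:
send_rows([
  [[0, 0, 0, -0.1, 0, 1.5, 1], [0, 0, 0, 0, 0, 2, 1], [0, 0, 0, 0, 0, 1.5, 1], [0, 0, 0, 0, 0, 0, 1], [0, 0, 0, 0, 0, 0, 1]],
])

```text
time_s: 25.55
position: [0.4654, -0.02, 0.0853]
tcp_rot: [[0.99, 0.14, 0.001], [0.14, -0.99, -0.0], [0.001, 0.001, -1.0]]
force: [0.7, -0.5, 0.3]
opening: 1.002
```

Request:
send_rows([
  [[0, 0, 0, 0, 0, 0, 0.5], [0, 0, 0, 0, 0, 0, 0.1], [0, 0, 0, 0, 0, 0, -0.2], [0, 0, 0, 0, 0, 0, -0.3], [0, 0, 0, 0, 0, 0, -0.4]],
])

```text
time_s: 26.05
position: [0.4642, -0.0191, 0.0848]
tcp_rot: [[0.99, 0.139, -0.001], [0.139, -0.99, 0.001], [-0.0, -0.001, -1.0]]
force: [-0.2, 4.2, 2.7]
opening: 0.63
```

Request:
send_rows([
  [[0, 0, 0, 0, 0, 0, -0.4], [0, 0, 0, 0, 0, 0, -0.5], [0, 0, 0, 0, 0, 0, -0.5], [0, 0, 0, 0, 0, 0, -1], [0, 0, 0, 0, 0, 0, -1]],
])

```text
time_s: 26.55
position: [0.4637, -0.0176, 0.0844]
tcp_rot: [[0.991, 0.137, -0.002], [0.137, -0.991, 0.004], [-0.001, -0.004, -1.0]]
force: [0.3, 12.3, 3.3]
opening: 0.264
```

Request:
send_rows([
  [[0, 0, 0, 0, 0, 0, -1], [0, 0, 0, 0, 0, 0, -1], [0, 0, 0, 0, 0, 0, -1], [0, 0, 0, 0, 0, 0, -1], [0, 0, 0, 0, 0, 0, -1]],
])

```text
time_s: 27.05
position: [0.4636, -0.0176, 0.0844]
tcp_rot: [[0.991, 0.137, -0.002], [0.137, -0.991, 0.004], [-0.001, -0.004, -1.0]]
force: [-0.3, 12.4, 3.5]
opening: 0.261
```

```bash
python3 plan.py j -74 -15 84 8.04
```

```text
t 27.05 pos [ 0.4636 -0.0176  0.0844] turn [-0.23  0.07 -0.15] shift cm after turn [0.12 0.31 0.04] F [-0.3 12.4  3.5] open 22.7
```

Request:
send_rows([
  [[0, 0, 0, 0, 0.1, 0, -1], [0, 0, 0, 0, 0, 0, -1], [0, 0, 0, 0, 0, 0, 0.5], [0, 0, 0, 0, 0, 0, 1], [0, 0, 0, 0, 0, 0, 1]],
])

```text
time_s: 27.55
position: [0.4652, -0.0213, 0.0845]
tcp_rot: [[0.99, 0.141, 0.001], [0.141, -0.99, -0.001], [0.001, 0.001, -1.0]]
force: [-0.1, -0.1, -0.5]
opening: 0.454
```

Request:
send_rows([
  [[0, 0, 0, 0, 0, 0, 1], [0, 0, 0, 0, 0, 0, 1], [0, 0, 0, 0, 0, -3, 1], [0, 0, 0, 0, 0, -4, 1], [0, 0, 0, 0, 0, -4, 1]],
])

```text
time_s: 28.05
position: [0.4642, -0.0212, 0.1953]
tcp_rot: [[0.99, 0.139, -0.002], [0.139, -0.99, 0.0], [-0.002, -0.0, -1.0]]
force: [0.6, -0.8, 0.6]
opening: 0.906
```

Request:
send_rows([
  [[0, 0, -8, 0, 0, 0, 1], [0, 0, -8, 0, 0, 0, 1], [0, 0, -8, 0, 0, 0, 1], [0, 0, -8, 0, 0, 0, 1], [0, 0, -8, 0, 0, 0, 1]],
])

```text
time_s: 28.55
position: [0.4647, -0.0213, 0.1945]
tcp_rot: [[0.665, 0.747, 0.0], [0.747, -0.665, -0.001], [-0.0, 0.0, -1.0]]
force: [-0.4, -0.3, -0.6]
opening: 1.003
```

Request:
send_rows([
  [[0, 0, -8, 0, 0, 0, 0.2], [0, 0, -8, 0, 0, 0, 0.2], [0, 0, -8, 0, 0, 0, 0.2], [0, 0, -8, 0, 0, 0, 0.2], [0, 0, -8, 0, 0, 0, 0.2]],
])

```text
time_s: 29.05
position: [0.4647, -0.0213, 0.1945]
tcp_rot: [[0.029, 1.0, -0.0], [1.0, -0.029, -0.0], [-0.0, -0.0, -1.0]]
force: [-0.2, -0.3, -0.4]
opening: 0.652
```

Request:
send_rows([
  [[0, 0, -8, 0, 0, 0, 0.2], [0, 0, -8, 0, 0, 0, 0.2], [0, 0, -8, 0, 0, 0, 0.2], [0, 0, -8, 0, 0, 0, 0.2], [0, 0, -8, 0, 0, 0, 0.2]],
])

```text
time_s: 29.55
position: [0.4647, -0.0213, 0.1944]
tcp_rot: [[-0.62, 0.785, -0.0], [0.785, 0.62, -0.0], [-0.0, -0.0, -1.0]]
force: [0.5, -0.4, -0.2]
opening: 0.6
```

Request:
send_rows([
  [[0, 0, -8, 0, 0, 0, 0.2], [0, 0, -8, 0, 0, 0, 0.2], [0, 0, -8, 0, 0, 0, 0.2], [0, 0, -8, 0, 0, 0, 0.2], [0, 0, -7, 0, 0, 0, 0.2]],
])

```text
time_s: 30.05
position: [0.4647, -0.0213, 0.1945]
tcp_rot: [[-0.976, 0.22, -0.0], [0.22, 0.976, -0.001], [-0.0, -0.001, -1.0]]
force: [-0.1, 0.8, -0.8]
opening: 0.603
```

```bash
python3 plan.py j -0.6 74.4 140 167.04; python3 - <<'E'
from plan import *
S=capture("side"); print(np.round(readout.read_state()["joint_positions"],1))
cv2.imwrite("pics/p11.png",cv2.resize(S[180:290,250:400],None,fx=5,fy=5,interpolation=cv2.INTER_CUBIC))
E
```

```text
t 30.05 pos [ 0.4647 -0.0213  0.1945] turn [-0.03  0.    0.25] shift cm after turn [-3.68 11.07  5.45] F [-0.1  0.8 -0.8] open 52.4
[-16.4  20.4 106.2  -0.   53.4 -93.9]
```

View pics/p11.png

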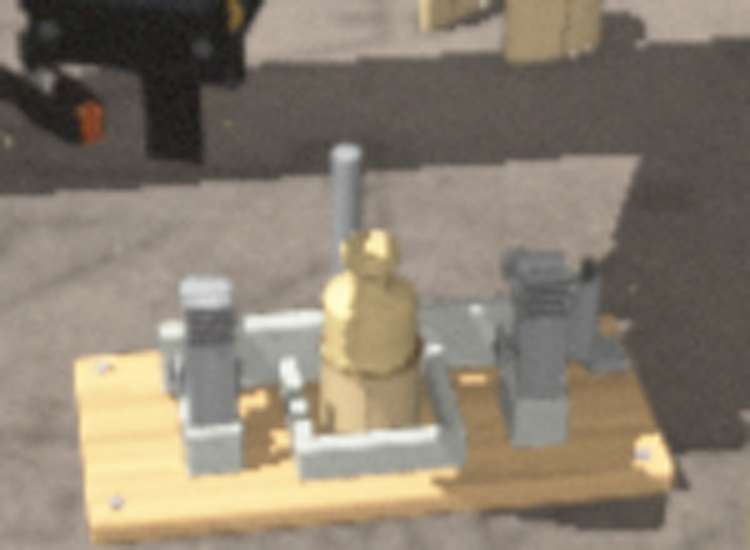

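Both bars now stand against their tabs, the stack is intact, and the post top at (346,150) is unmoved, so the gate is still closed.

Request:
send_rows([
  [[0, 0, 0, -0.8, 2.2, 0, 0.2], [0, 0, 0, -0.8, 2.5, 0, 0.2], [0, 0, 0, -0.8, 2.5, 0, 0.2], [0, 0, 0, -0.8, 2.4, 0, 0.2], [0, 0, 0, -0.5, 1.5, 0, 0.2]],
])

```text
time_s: 30.6
position: [0.5266, 0.08, 0.1944]
tcp_rot: [[-0.974, 0.226, 0.001], [0.226, 0.974, -0.0], [-0.001, -0.0, -1.0]]
force: [-0.8, -0.6, -0.6]
opening: 0.601
```

Request:
send_rows([
  [[0, 0, 0, 0, 0, 1.5, 0.2], [0, 0, 0, 0, 0, 2, 0.2], [0, 0, 0, 0, 0, 2, 0.2], [0, 0, 0, 0, 0, 0.5, 0.2], [0, 0, 0, 0, 0, 0, 0.2]],
])

```text
time_s: 31.1
position: [0.5251, 0.0788, 0.1339]
tcp_rot: [[-0.974, 0.226, -0.002], [0.226, 0.974, -0.0], [0.002, -0.001, -1.0]]
force: [-0.2, -1.3, 0.4]
opening: 0.604
```

```bash
python3 plan.py j -0.6 74.4 80 167.04
```

```text
t 31.1 pos [0.5251 0.0788 0.1339] turn [-0.03 -0.12 -0.09] shift cm after turn [-0.03 -0.04  5.39] F [-0.2 -1.3  0.4] open 52.5
```

Request:
send_rows([
  [[0, 0, 0, 0, 0, 1.5, 0.2], [0, 0, 0, 0, 0, 2, 0.2], [0, 0, 0, 0, 0, 1.4, 0.2], [0, 0, 0, 0, 0, 0.4, 0.2], [0, 0, 0, 0, 0, 0, 0.2]],
])

```text
time_s: 31.6
position: [0.5261, 0.0788, 0.0819]
tcp_rot: [[-0.974, 0.225, 0.0], [0.225, 0.974, -0.0], [-0.0, -0.0, -1.0]]
force: [-0.2, -0.5, 0.4]
opening: 0.605
```

Request:
send_rows([
  [[0, 0, 0, 0, 0, 0, -0.3], [0, 0, 0, 0, 0, 0, -0.6], [0, 0, 0, 0, 0, 0, -1], [0, 0, 0, 0, 0, 0, -1], [0, 0, 0, 0, 0, 0, -1]],
])

```text
time_s: 32.1
position: [0.5258, 0.079, 0.0818]
tcp_rot: [[-0.974, 0.225, 0.0], [0.225, 0.974, -0.0], [-0.0, 0.0, -1.0]]
force: [-0.2, -0.9, 0.9]
opening: 0.23
```

Request:
send_rows([
  [[0, 0, 0, 0, 0, 0, -1], [0, 0, 0, 0, 0, 0, -1], [0, 0, 0, 0, 0, 0, -1], [0, 0, 0, 0, 0, 0, -1], [0, 0, 0, 0, 0, 0, -1]],
])

```text
time_s: 32.6
position: [0.5258, 0.079, 0.0817]
tcp_rot: [[-0.974, 0.225, 0.0], [0.225, 0.974, -0.0], [-0.0, -0.0, -1.0]]
force: [-0.3, -0.1, 1.6]
opening: 0.151
```

```bash
python3 plan.py j -0.6 74.4 80 167.04
```

```text
t 32.6 pos [0.5258 0.079  0.0817] turn [-0.    0.01 -0.03] shift cm after turn [ 0.02 -0.08  0.17] F [-0.3 -0.1  1.6] open 13.1
```

Request:
send_rows([
  [[0, 0, 3, -0.016, 0.6, 0, -1], [0, 0, 3, -0.016, 0.6, 0, -1], [0, 0, 3, -0.016, 0.6, 0, -1], [0, 0, 3, -0.016, 0.6, 0, -1], [0, 0, 3, -0.016, 0.6, 0, -1]],
])

```text
time_s: 33.1
position: [0.5362, 0.1071, 0.0817]
tcp_rot: [[-0.882, 0.471, -0.0], [0.471, 0.882, -0.0], [0.0, -0.0, -1.0]]
force: [-0.3, -1.2, 1.9]
opening: 0.147
```

```bash
cat > g.py <<'E'
from plan import *
s=readout.read_state(); q=inv(np.array(JP),s["position"]); d=q[:2]-[106.4,33.4]
R_=np.array(s["tcp_rot"]); psi=np.degrees(np.arctan2(R_[1,0],R_[0,0]))
print("t",s["time_s"],"jig",q,"radius",np.hypot(*d).round(1),"gate deg",(159.03-np.degrees(np.arctan2(d[1],d[0]))).round(1),"tool turned",round(167.04-psi,1),"F tool",(R_.T@s["force"]).round(1),"open",round(s["opening"]*87,1))
E
python3 g.py
```

```text
t 33.1 jig [ 14.1 101.4  81.7] radius 114.6 gate deg 15.4 tool turned 15.1 F tool [-0.3 -1.2 -1.9] open 12.8
```

Tracks well. Continue the arc.

Request:
send_rows([
  [[0, 0, 3, -0.016, 0.6, 0, -1], [0, 0, 3, -0.016, 0.6, 0, -1], [0, 0, 3, -0.016, 0.6, 0, -1], [0, 0, 3, -0.016, 0.6, 0, -1], [0, 0, 3, -0.016, 0.6, 0, -1]],
])

```text
time_s: 33.6
position: [0.5534, 0.1315, 0.0816]
tcp_rot: [[-0.73, 0.683, -0.001], [0.683, 0.73, -0.0], [0.0, -0.001, -1.0]]
force: [-0.3, -1.1, 3.0]
opening: 0.15
```

Request:
send_rows([
  [[0, 0, 3, -0.016, 0.6, 0, -1], [0, 0, 3, -0.016, 0.6, 0, -1], [0, 0, 3, -0.016, 0.6, 0, -1], [0, 0, 3, -0.016, 0.6, 0, -1], [0, 0, 3, -0.016, 0.6, 0, -1]],
])

```text
time_s: 34.1
position: [0.5739, 0.1491, 0.0816]
tcp_rot: [[-0.53, 0.848, -0.007], [0.848, 0.53, -0.003], [0.001, -0.008, -1.0]]
force: [-7.5, -7.8, 9.7]
opening: 0.149
```

```bash
python3 g.py
```

```text
t 34.1 jig [ 57.4 137.7  81.6] radius 115.2 gate deg 43.9 tool turned 45.1 F tool [ -2.7 -10.5  -9.6] open 13.0
```

Request:
send_rows([
  [[0, 0, 3, -0.016, 0.6, 0, -1], [0, 0, 3, -0.016, 0.6, 0, -1], [0, 0, 3, -0.016, 0.6, 0, -1], [0, 0, 3, -0.016, 0.6, 0, -1], [0, 0, 3, -0.016, 0.6, 0, -1]],
])

```text
time_s: 34.6
position: [0.6039, 0.1632, 0.0818]
tcp_rot: [[-0.29, 0.957, -0.0], [0.957, 0.29, 0.0], [0.0, -0.0, -1.0]]
force: [0.7, 1.5, 2.8]
opening: 0.148
```

Request:
send_rows([
  [[0, 0, 3, -0.016, 0.6, 0, -1], [0, 0, 3, -0.016, 0.6, 0, -1], [0, 0, 3, -0.016, 0.6, 0, -1], [0, 0, 3, -0.016, 0.6, 0, -1], [0, 0, 3, -0.016, 0.6, 0, -1]],
])

```text
time_s: 35.1
position: [0.6326, 0.1682, 0.0817]
tcp_rot: [[-0.033, 0.999, -0.002], [0.999, 0.033, 0.0], [0.0, -0.002, -1.0]]
force: [-2.9, 0.0, 3.3]
opening: 0.148
```

```bash
python3 g.py
```

```text
t 35.1 jig [118.2 148.4  81.7] radius 115.6 gate deg 74.9 tool turned 75.2 F tool [ 0.1 -2.9 -3.3] open 12.9
```

Then 12° more, slowing to a stop, and settle.

Request:
send_rows([
  [[0, 0, 3, -0.016, 0.6, 0, -1], [0, 0, 3, -0.016, 0.6, 0, -1], [0, 0, 3, -0.016, 0.6, 0, -1], [0, 0, 2, -0.016, 0.4, 0, -1], [0, 0, 1, 0, 0.2, 0, -1]],
])

```text
time_s: 35.6
position: [0.657, 0.1666, 0.0816]
tcp_rot: [[0.175, 0.985, -0.001], [0.985, -0.175, 0.001], [0.001, -0.001, -1.0]]
force: [-2.4, 1.8, 3.7]
opening: 0.15
```

Request:
send_rows([
  [[0, 0, 0, 0, 0, 0, -1], [0, 0, 0, 0, 0, 0, -1], [0, 0, 0, 0, 0, 0, -1], [0, 0, 0, 0, 0, 0, -1], [0, 0, 0, 0, 0, 0, -1]],
])

```text
time_s: 36.1
position: [0.6572, 0.1665, 0.0817]
tcp_rot: [[0.173, 0.985, -0.0], [0.985, -0.173, 0.001], [0.001, -0.0, -1.0]]
force: [-2.0, 4.7, 4.3]
opening: 0.149
```

```bash
python3 g.py; python3 - <<'E'
from plan import *
S=capture("side");capture("top")
cv2.imwrite("pics/p12.png",cv2.resize(S[160:310,240:430],None,fx=4,fy=4,interpolation=cv2.INTER_CUBIC))
for t in("tape_roll","screwdriver","spring_clamp"):print(t,[(np.round(d["location"],3).tolist(),round(d["p"],2)) for d in spot_in("side",t)[:2]],[(np.round(d["location"],3).tolist(),round(d["p"],2)) for d in spot_in("top",t)[:1]])
E
python3 g.py
```

```text
t 36.1 jig [142.3 143.3  81.7] radius 115.6 gate deg 87.1 tool turned 87.0 F tool [ 4.3 -2.7 -4.3] open 12.9
tape_roll [([0.756, -0.073, 0.023], 0.72), ([0.61, -0.007, 0.081], 0.55)] [([0.75, -0.059, 0.024], 0.83)]
screwdriver [([0.707, -0.312, 0.024], 0.73)] [([0.706, -0.295, 0.028], 0.68)]
spring_clamp [([0.355, 0.308, 0.017], 0.8)] []
t 36.5 jig [142.6 143.2  81.7] radius 115.6 gate deg 87.3 tool turned 87.0 F tool [ 5.  -2.4 -4.2] open 13.3
```

View pics/p12.png

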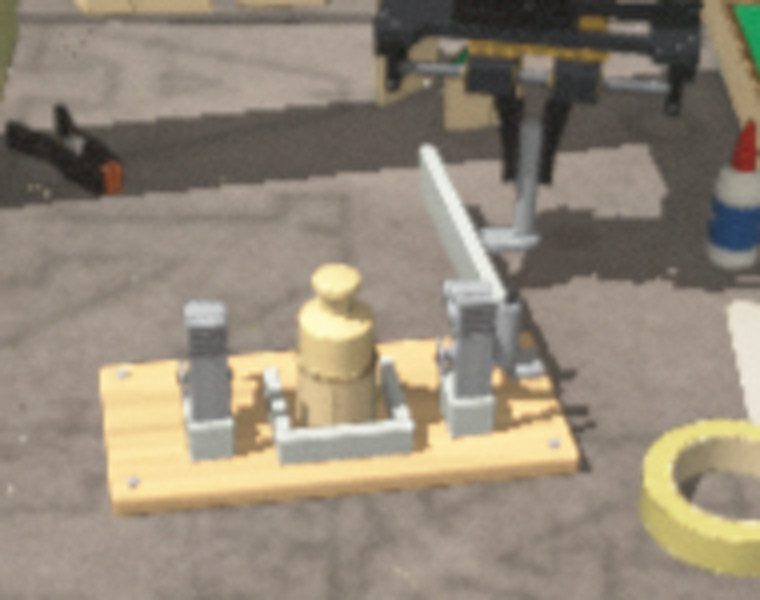

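The gate stands wide open, its top edge running from (428,150) to (495,295). The post is between the fingers at about (530,150), the stack stands upright in the pocket at (337,370), and the bystanders are unmoved. Handing in.

```bash
python3 -c "
from rig import bot; print(bot.hand_in())"
```

```text
the job is handed in; nothing more can be done
None
```

The job is done and handed in at about 36.5 s. The dot stands in the pocket with the brass weight upright on it. I squeezed the hinge-end catch first, then the free-end one. The gate is held wide open by its post.

Last checks:
- **Gate:** it stands at about 87° (1.52 rad), worked out from the tool position, and the tool position was steady. The post is gripped, with the opening at 13 mm on the 14 mm post.
- **Stack:** the last side picture shows it upright in the pocket. The dot was about 4 mm off the pocket's centre when placed, and the weight was centred on it to within about a millimetre sideways. I did not re-measure either after opening the gate.
- **Catches:** both bars stand against their tabs in the pictures. I could only infer the force on the tabs from the stalled fingers (about 22.6 mm opening), not measure it directly.
- **Bystanders:** the tape roll, clamp and screwdriver show within about 3 mm of where they started. The top camera did not find the clamp in the last check, but the side camera did.

**Disagreement:** the gripper opening reads about 5–7% small on known diameters.

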